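Wind the cement-drying timer at the shoemaker's bench

TASK

Wind up the spring timer that has the red wing key: turn its key clockwise, seen from above, in two or three roughly equal part-turns, letting go of the key and taking a fresh hold between them, until its pointer is at the brass stop pin, then let go. Leave the key of the yellow timer as it is, and do not shift the shoe last.

Things in the scene. Friction and masses are not known exactly. Their poses are not given: they have to be found in the camera images.
- red_key (a joint): Winding angle of the red key in rad: 0 run down, 2.6 fully wound, at the stop, its pointer by the brass pin (7 mm high, on the white dial 35 mm from the axis). Grows as the key turns clockwise seen from above; starts at 0 to 0.4. The spring resists lightly (0.08 to 0.12 N m); a brake inside holds the key where it is let go.
- red_grip (a point): Grip point of the red key, on its vertical turning axis, 70 mm above the bench; turns with the key, z up. The key is an upright red plate 56 mm long along x, 10 mm thick along y, from 55 to 83 mm above the bench, with a thin black pointer below it, 35 mm out along +x. It stands on a round grey timer 42 mm high, 96 mm wide (foot 112 mm), screwed to the bench. Grip its thickness, from above.
- yellow_tip (a point): End of the black pointer of the yellow wing key, 35 mm from that key's axis and 46 mm above the bench (x points outward along the pointer; the yellow key's axis is 35 mm back along -x). The yellow timer is the same as the red one in all but the key's colour, and is a bystander.
- shoe: Wooden shoe last with a dark red sole, bystander, loose, 246 mm long along its x (toe to +x), 78 mm wide, 101 mm high, standing on its sole beyond the timers; origin on the bench under its middle, z up.
There are look-alikes about, which are no part of the job. What is shaped like the part that bears red_key but orange or purple is not meant.

How it is judged (in metres and radians):
On the way:
1. the red key has been wound part of the way (0.8 to 2.0 rad) and let go: the fingers touch nothing (value of joint red_key between 0.8 and 2 rad and contact force between the fingers and anything else below 0.1 N), for 0.2 s.
At the end, for the whole second after the job is handed in: The red key stands within 0.22 rad (about 12 degrees) of its stop at 2.6 rad and is at rest and let go; the yellow key's pointer tip is within 8 mm of where it was and the shoe last within 30 mm (value of joint red_key above 2.38 rad and velocity of joint red_key between -0.05 and 0.05 rad/s and distance of yellow_tip from where it was at the start of the episode below 0.008 m and distance of shoe from where it was at the start of the episode below 0.03 m); the robot touches nothing.
It fails at once if the yellow key is turned (its pointer tip moves more than 8 mm) (distance of yellow_tip from where it was at the start of the episode above 0.008 m).
It fails at once if the shoe last is shifted by more than 30 mm (distance of shoe from where it was at the start of the episode above 0.03 m).
It also fails if it takes over 45 s, if anything falls off the work surface, if the arm or the gripper's body presses on something with over 40 N, if the wrist force passes 120 N, or if a joint passes its speed limit or range.

ROBOT

A 6-joint arm with a two-finger parallel gripper is mounted at the origin on the work surface. World frame = base frame: x ahead of the robot, y to its left, z up, the work surface at z = 0. Lengths are in mm, angles in degrees, forces in N, time in s.
With the tool pointing down it reaches from about 300 to 850 mm from the base axis. Payload 4.2 kg.
Tool frame: the origin (TCP) lies at the very end of the fingers, on their centre line; the grasp point (between the pads) lies 19 mm behind it (env.grasp_offset is the distance from the TCP to the grasp point, in mm); z points along the fingers, y is the line along which they close (so a half turn about z gives the same grasp; the last joint's range is limited). The gripper opens to 91 mm and grips with 3 to 60 N. Pads are 32 mm wide; open, the fingers measure 118 mm over their backs; the gripper's body (76 mm by 178 mm) begins 60 mm behind the grasp point.
Start: joints at [-66.921, 18.312, 89.639, -0, 72.044, -1.146], TCP at [235.936, -524.383, 213.976] pointing down, gripper open.
Joint ranges: [-177.97, 177.97], [-48.28, 115.42], [12.27, 149.76], [-77.06, 257.06], [2.81, 150.46], [-146.56, 146.56]. Speed limits (degrees/s): [147.25, 147.25, 180, 180, 180, 180].

INTERFACE

Orientations are given as [roll, pitch, yaw] about the fixed x, y, z axes, in that order (R = Rz(yaw) Ry(pitch) Rx(roll)).
In Python, from workcell import env, eyes gives the robot as it stands.
- The arm moves only by the tool send_rows, never from a script. Its arguments are lists of equal length, an entry for each row: "grip": the opening, from -1 (shut) to 1 (fully open), so that 0 is half open; "xyz": the shift along the world's x, y, z in m, a list of three; "yaw": the turn about the world's z in degrees. A call has 1 to 8 rows; each row is the pose to reach, as a shift and turn from the pose commanded when the call began; what a row does not reach only later rows make up. A row lasts 1/12 s, in which the tool goes at most 41.7 mm and 7.16 degrees, less where a joint would pass 70% of its speed; a pose out of reach is approached as far as the arm can. A call with a gripper value outside its range is refused whole. The fingers move at their own pace and stop on an object; "grip_force" is the grip in N (left out, the last holds). Time passes only in rows, so rows that repeat a pose let the fingers close. It gives the time, the measured TCP pose, the force, the opening and the grip force at its end, in the units of the state.
- env.state(): the state, without advancing time (a new reading comes with each control period).
- eyes.grab_frame(name): name is "side" or "top" or "wrist"; returns a dict with "frame" (400x640x3 uint8, red, green, blue), "fx", "fy", "cx", "cy" (pixels), "pose" (4x4, takes a point from camera to world coordinates). Camera axes: x right, y down, z forward; pixel columns grow to the right and rows downward; lengths in mm; the calibration is good to about 2 mm. A picture is of the moment at which its call begins. There is no depth.
- env.job_done(): hands the job in; it is judged then, once.
The state is a dict: "time_s": time; "qpos": joint angles; "qvel": joint speeds; "effort": joint torques, N m; "ee_pos": TCP position; "ee_rot": TCP orientation; "force": force on the tool from outside, world axes, zero at the start; "torque": the same for the moment, N m; "gripper_width": finger opening in mm; "gripper_force": force on a finger pad.
Only numpy, scipy, OpenCV 4.12 (cv2) and the standard library are available. Lean on these libraries where they do the work, as an engineer would, in place of code of your own. Each camera call takes 0.05 s, during which the arm holds its last target. There are 200 camera calls.

## Working session

There is one attempt and no reset: what is moved stays moved. The work goes in short steps, Python scripts to look and compute and a tool call to move; the robot and the scene stay as the last step left them, time stands still between calls to the robot, and variables do not carry over. Pictures are saved under pics/ and viewed, at most 10 in all, crops included, and the job is handed in when it is done.

Besides the shell and the picture viewer there is one more tool, called after "Request:" by a JSON object that holds its "api" and its "payload", one argument or row to a line. send_rows: Moves the arm, as the interface text tells. Its arguments: {"type":"object","properties":{"grip":{"type":"array"},"xyz":{"type":"array"},"yaw":{"type":"array"},"grip_force":{"type":"number"}},"required":["grip","xyz","yaw"]}

```bash
mkdir -p pics; python3 - <<'E'
from workcell import env, eyes
import cv2,numpy as np
for n in("top","side"):
    f=eyes.grab_frame(n); cv2.imwrite(f"pics/{n}0.png",f["frame"][:,:,::-1]); np.savez(f"pics/{n}0.npz",**f)
    print(n,f["fx"],f["cx"],f["cy"],np.round(f["pose"],3).tolist())
print(env.state())
E
```

```text
top 390.696591347989 320.59830715368184 193.68549117042733 [[0.013, -0.999, 0.04, 541.363], [-1.0, -0.012, 0.029, -41.39], [-0.028, -0.041, -0.999, 906.643], [0.0, 0.0, 0.0, 1.0]]
side 401.0758376732479 315.3060531554465 195.04936905562747 [[0.973, -0.096, 0.212, 401.91], [-0.232, -0.46, 0.857, -797.157], [0.015, -0.882, -0.47, 510.277], [0.0, 0.0, 0.0, 1.0]]
{'time_s': 0.1, 'qpos': array([-6.69219557e+01,  1.83480914e+01,  8.96982466e+01, -2.12586693e-03,
        7.20435374e+01, -1.14597900e+00]), 'qvel': array([-0.00076753, -0.1507262 , -0.09273101, -0.09410292, -0.02189705,
        0.10714687]), 'effort': array([-1.73571988e-05, -4.13332164e+01, -2.32509184e+01,  7.29207206e-02,
        4.21745866e-02, -5.99958594e-05]), 'ee_pos': array([ 235.74251928, -523.97034082,  213.21113778]), 'ee_rot': array([-1.79910102e+02,  2.23394903e-04,  2.42246804e+01]), 'force': array([ 0.02422132, -0.38772912, -0.39248797]), 'torque': array([-0.01676044,  0.02539325, -0.02656125]), 'gripper_force': 0.0, 'gripper_width': 91.38403471457843}
```

View pics/top0.png

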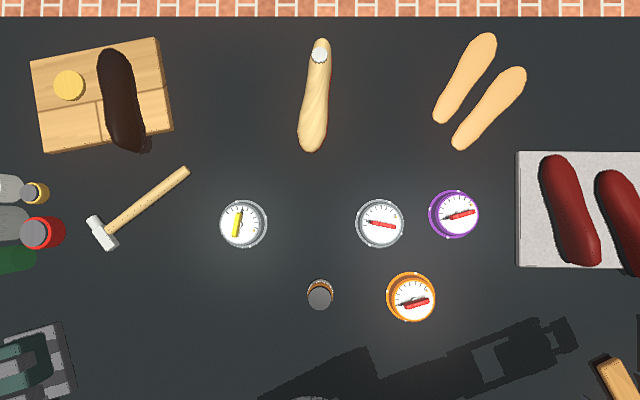

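View pics/side0.png

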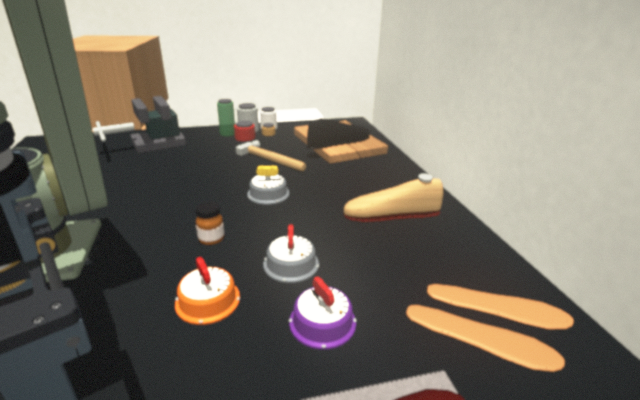

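The top view shows the grey-bodied red timer at (380,223) with its key at (381,224). The yellow one is at (243,223), and the purple and orange look-alikes are at (453,214) and (411,297). The side view agrees, with the shoe last beyond the timers.

```bash
cat > h.py <<'E'
import cv2,numpy as np
def cast(f,px,z):
    d=np.array([(px[0]-f["cx"])/f["fx"],(px[1]-f["cy"])/f["fy"],1.]); P=np.array(f["pose"])
    d=P[:3,:3]@d; o=P[:3,3]; return o+d*(z-o[2])/d[2]
def redkey(f,roi,z=83):
    x0,y0,x1,y1=roi; h=cv2.cvtColor(f["frame"],cv2.COLOR_RGB2HSV)
    m=(((h[...,0]<5)|(h[...,0]>174))&(h[...,1]>150)&(h[...,2]>90)).astype(np.uint8)
    k=np.zeros_like(m);k[y0:y1,x0:x1]=m[y0:y1,x0:x1]
    n,l,s,c=cv2.connectedComponentsWithStats(k); i=1+np.argmax(s[1:,4])
    ys,xs=np.where(l==i); W=np.array([cast(f,p,z)[:2] for p in zip(xs,ys)])
    (c0,wh,_)=cv2.minAreaRect(W.astype(np.float32)); u,sv,vt=np.linalg.svd(W-W.mean(0),full_matrices=False); a=vt[0]
    return len(xs),(xs.mean(),ys.mean()),c0,wh,np.degrees(np.arctan2(a[1],a[0]))%180
E
python3 - <<'E'
from h import *
f=dict(np.load("pics/top0.npz"))
print(redkey(f,(355,198,405,248)))
h=cv2.cvtColor(f["frame"],cv2.COLOR_RGB2HSV)
m=((h[...,2]>170)&(h[...,1]<40)).astype(np.uint8); 
for x0 in(355,218):
    k=np.zeros_like(m);k[198:248,x0:x0+50]=m[198:248,x0:x0+50]
    c=np.vstack(cv2.findContours(k,0,2)[0]); (c0,r)=cv2.minEnclosingCircle(c); print(c0,r,cast(f,c0,42))
cv2.imwrite("pics/crop.png",cv2.resize(f["frame"][193:253,350:410,::-1],(540,540),interpolation=cv2.INTER_CUBIC))
E
```

```text
(86, (np.float64(382.90697674418607), np.float64(224.2093023255814)), (512.0361938476562, -149.28880310058594), (51.494468688964844, 8.189651489257812), np.float64(79.09732203492277))
(379.3157958984375, 222.8947296142578) 24.83334732055664 [ 513.48642764 -146.72525004   42.        ]
(243.0, 223.5) 24.520498275756836 [507.9569179  154.88105641  42.        ]
```

View pics/crop.png

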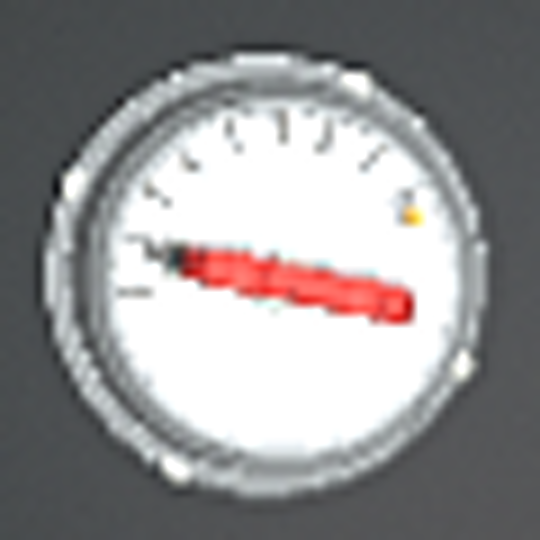

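The crop shows the pointer at about (165,250) on the left, a heading of about 79°. The brass pin is at (412,212), so the clockwise travel is about 145°. I'll go above the key, aligned with it.

Request:
{"api": "send_rows", "payload": {
  "grip": [1,1,1,1,1,1,1,1],
  "xyz": [
    [0.02,0.03,0],
    [0.04,0.055,0],
    [0.06,0.082,0],
    [0.08,0.11,0],
    [0.1,0.137,0],
    [0.12,0.165,0],
    [0.14,0.192,0],
    [0.16,0.22,0]
  ],
  "yaw": [7,14,21,28,35,42,49,55]
}}

```text
time_s: 0.77
ee_pos: [396.4, -302.9, 213.7]
ee_rot: [-180.0, -0.0, 79.5]
force: [0.1, -0.1, 0.6]
gripper_width: 91.5
gripper_force: 0.0
```

Request:
{"api": "send_rows", "payload": {
  "grip": [1,1,1,1,1,1,1,1],
  "xyz": [
    [0.02,0.03,0],
    [0.04,0.055,0],
    [0.06,0.082,0],
    [0.08,0.11,-0.01],
    [0.1,0.137,-0.02],
    [0.117,0.156,-0.03],
    [0.117,0.156,-0.03],
    [0.117,0.156,-0.03]
  ],
  "yaw": [0,0,0,0,0,0,0,0]
}}

```text
time_s: 1.43
ee_pos: [512.8, -147.4, 182.9]
ee_rot: [-179.9, 0.0, 79.4]
force: [-1.0, -0.5, -0.4]
gripper_width: 91.3
gripper_force: 0.0
```

```bash
python3 - <<'E'
from h import *
from workcell import env,eyes
f=eyes.grab_frame("wrist"); cv2.imwrite("pics/w1.png",f["frame"][:,:,::-1]); np.savez("pics/w1.npz",**f)
s=env.state(); print(s["time_s"],s["ee_pos"],s["ee_rot"],s["qpos"])
print(redkey(f,(0,0,640,400)), np.round(f["pose"],2).tolist())
E
```

```text
1.4833 [ 512.57912996 -148.26633065  183.53582363] [-1.79919980e+02  2.34023304e-02  7.92909838e+01] [-1.73472942e+01  1.58887824e+01  9.77504782e+01 -3.54515932e-02
  6.64375219e+01 -6.62406812e+00]
(1069, (np.float64(543.645463049579), np.float64(11.37979420018709)), (709.0213623046875, -37.61696243286133), (16.210634231567383, 143.18060302734375), np.float64(172.91036918532956)) [[0.98, -0.18, -0.05, 526.33], [-0.18, -0.95, -0.25, -76.67], [-0.0, 0.26, -0.97, 353.63], [0.0, 0.0, 0.0, 1.0]]
```

View pics/w1.png

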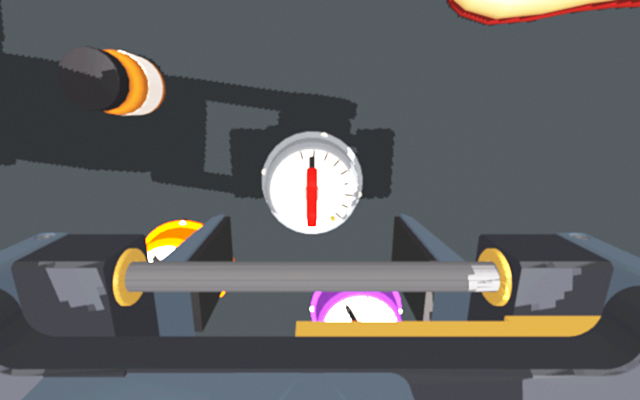

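The wrist view shows the key at (312,197), lying between the fingers. Its pointer tip is at (312,158) and the brass pin at (333,217). Next I'll measure the key and pin from this view.

```bash
python3 - <<'E'
from h import *
f=dict(np.load("pics/w1.npz"))
print(redkey(f,(265,130,360,235)))
h=cv2.cvtColor(f["frame"],cv2.COLOR_RGB2HSV)
m=((h[...,2]>150)&(h[...,1]<50)).astype(np.uint8);k=np.zeros_like(m);k[145:232,268:358]=m[145:232,268:358]
c0,r=cv2.minEnclosingCircle(np.vstack(cv2.findContours(k,0,2)[0])); print(c0,r,cast(f,c0,42))
print("pointer",cast(f,(312,158),46),"pin",cast(f,(333,217),46))
E
```

```text
(526, (np.float64(311.22813688212926), np.float64(196.02661596958174)), (511.9237976074219, -146.82791137695312), (52.109527587890625, 7.833178997039795), np.float64(79.28893526182003))
(312.1058349609375, 182.4818878173828) 51.44538497924805 [ 513.01429877 -143.27618047   42.        ]
pointer [ 517.5105943  -118.86354753   46.        ] pin [ 527.2589717  -181.11196453   46.        ]
```

Key axis is about (512.5, -147.5) at 79.3°, and the tool is already on it. I'll descend and grip.

Request:
{"api": "send_rows", "payload": {
  "grip": [0.2,0.2,0.2,0.2,0.2,0.2,0.2,0.2],
  "xyz": [
    [0,0,-0.02],
    [0,0,-0.04],
    [0,0,-0.06],
    [0,0,-0.08],
    [0,0,-0.1],
    [0,0,-0.115],
    [0,0,-0.128],
    [0,0,-0.128]
  ],
  "yaw": [0,0,0,0,0,0,0,0]
}}

```text
time_s: 2.15
ee_pos: [510.6, -149.2, 54.1]
ee_rot: [-179.7, -0.0, 79.1]
force: [0.1, 0.3, 0.1]
gripper_width: 54.7
gripper_force: 0.0
```

Request:
{"api": "send_rows", "payload": {
  "grip": [-1,-1,-1,-1,-1,-1,-1,-1],
  "xyz": [
    [0,0,0],
    [0,0,0],
    [0,0,0],
    [0,0,0],
    [0,0,0],
    [0,0,0],
    [0,0,0],
    [0,0,0]
  ],
  "yaw": [0,0,0,0,0,0,0,0],
  "grip_force": 30
}}

```text
time_s: 2.82
ee_pos: [512.0, -148.2, 56.7]
ee_rot: [-179.9, 0.0, 79.2]
force: [-3.9, 0.3, 7.4]
gripper_width: 10.0
gripper_force: 51.6
```

Request:
{"api": "send_rows", "payload": {
  "grip": [-1,-1,-1,-1,-1,-1,-1,-1],
  "xyz": [
    [0,0,0],
    [0,0,0],
    [0,0,0],
    [0,0,0],
    [0,0,0],
    [0,0,0],
    [0,0,0],
    [0,0,0]
  ],
  "yaw": [-5,-10,-15,-20,-25,-30,-35,-37]
}}

```text
time_s: 3.48
ee_pos: [513.4, -148.9, 56.7]
ee_rot: [179.9, -0.0, 42.1]
force: [-0.7, -1.7, 3.5]
gripper_width: 10.0
gripper_force: 51.6
```

Request:
{"api": "send_rows", "payload": {
  "grip": [-1,-1,-1,-1,-1,-1,-1,-1],
  "xyz": [
    [0,0,0],
    [0,0,0],
    [0,0,0],
    [0,0,0],
    [0,0,0],
    [0,0,0],
    [0,0,0],
    [0,0,0]
  ],
  "yaw": [-5,-10,-15,-20,-25,-30,-35,-35]
}}

```text
time_s: 4.15
ee_pos: [514.0, -150.3, 56.8]
ee_rot: [179.8, -0.1, 7.1]
force: [0.2, -5.9, 2.3]
gripper_width: 9.7
gripper_force: 51.4
```

Turned 72°. Now I'll release, lift and hold clear, then rotate back for a fresh hold.

Request:
{"api": "send_rows", "payload": {
  "grip": [0.2,0.2,0.2,0.2,0.2,0.2,0.2,0.2],
  "xyz": [
    [0,0,0],
    [0,0,0],
    [0,0,0],
    [0,0,0],
    [0,0,0],
    [0,0,0],
    [0,0,0.02],
    [0,0,0.04]
  ],
  "yaw": [0,0,0,0,0,0,0,0]
}}

```text
time_s: 4.82
ee_pos: [511.8, -148.0, 95.2]
ee_rot: [-179.9, 0.2, 7.2]
force: [1.1, -0.4, -0.6]
gripper_width: 54.8
gripper_force: 0.0
```

Request:
{"api": "send_rows", "payload": {
  "grip": [1,1,1,1,1,1,1,1],
  "xyz": [
    [0,0,0.025],
    [0,0,0.05],
    [0,0,0.075],
    [0,0,0.085],
    [0,0,0.085],
    [0,0,0.085],
    [0,0,0.085],
    [0,0,0.085]
  ],
  "yaw": [0,0,0,0,7,14,21,28]
}}

```text
time_s: 5.48
ee_pos: [512.5, -148.3, 180.1]
ee_rot: [-179.9, 0.1, 35.6]
force: [0.1, -0.0, -0.9]
gripper_width: 91.2
gripper_force: 0.0
```

Request:
{"api": "send_rows", "payload": {
  "grip": [1,1,1,1,1,1,1,1],
  "xyz": [
    [0,0,0],
    [0,0,0],
    [0,0,0],
    [0,0,0],
    [0,0,0],
    [0,0,0],
    [0,0,0],
    [0,0,0]
  ],
  "yaw": [7,14,21,28,35,42,49,56]
}}

```text
time_s: 6.15
ee_pos: [512.5, -148.2, 179.9]
ee_rot: [-179.9, -0.0, 91.6]
force: [-0.2, 1.2, -0.5]
gripper_width: 91.3
gripper_force: 0.0
```

Request:
{"api": "send_rows", "payload": {
  "grip": [1,1,1,1,1,1,1,1],
  "xyz": [
    [0,0,0],
    [0,0,0],
    [0,0,0],
    [0,0,0],
    [0,0,0],
    [0,0,0],
    [0,0,0],
    [0,0,0]
  ],
  "yaw": [7,14,21,28,35,42,49,56]
}}

```text
time_s: 6.82
ee_pos: [512.5, -148.3, 179.9]
ee_rot: [-180.0, -0.1, 147.6]
force: [-0.5, -0.0, -0.1]
gripper_width: 91.2
gripper_force: 0.0
```

Request:
{"api": "send_rows", "payload": {
  "grip": [1,1,1,1,1,1,1,1],
  "xyz": [
    [0,0,0],
    [0,0,0],
    [0,0,0],
    [0,0,0],
    [0,0,0],
    [0,0,0],
    [0,0,0],
    [0,0,0]
  ],
  "yaw": [7,14,21,28,35,40,40,40]
}}

```text
time_s: 7.48
ee_pos: [512.6, -148.3, 180.2]
ee_rot: [180.0, -0.1, -172.9]
force: [-0.8, 0.4, 0.3]
gripper_width: 91.5
gripper_force: 0.0
```

```bash
python3 - <<'E'
from h import *
from workcell import env,eyes
f=eyes.grab_frame("wrist"); cv2.imwrite("pics/w2.png",f["frame"][:,:,::-1]); np.savez("pics/w2.npz",**f)
s=env.state(); print(s["time_s"],s["ee_pos"],s["ee_rot"],s["qpos"])
print(redkey(f,(250,120,380,250)))
E
```

```text
7.5333 [ 512.67568978 -148.30108335  180.37448903] [ 1.79969464e+02 -5.36609873e-02 -1.72902093e+02] [-1.73717091e+01  1.60327114e+01  9.80313930e+01  6.09344159e-03
  6.59973854e+01 -1.14472084e+02]
(568, (np.float64(309.05281690140845), np.float64(192.31866197183098)), (507.748291015625, -151.62042236328125), (52.131256103515625, 8.579824447631836), np.float64(6.949233448549138))
```

View pics/w2.png

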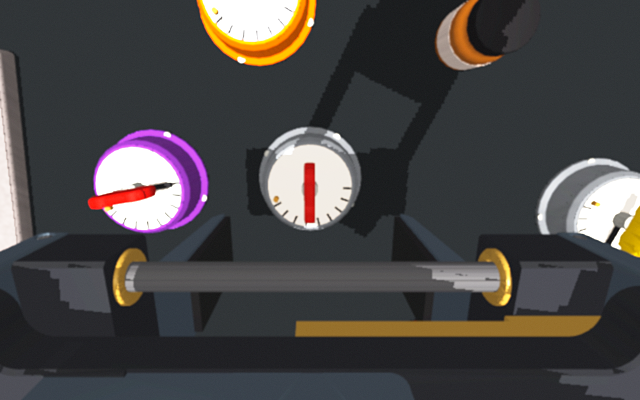

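The key now lies along about 7° with its pointer hidden beneath it, and the brass pin is at (277,200), about 73° further on. The brake held. Going down for the second hold.

Request:
{"api": "send_rows", "payload": {
  "grip": [0.2,0.2,0.2,0.2,0.2,0.2,0.2,0.2],
  "xyz": [
    [0,0,-0.02],
    [0,0,-0.04],
    [0,0,-0.06],
    [0,0,-0.08],
    [0,0,-0.1],
    [0,0,-0.115],
    [0,0,-0.124],
    [0,0,-0.124]
  ],
  "yaw": [0,0,0,0,0,0,0,0]
}}

```text
time_s: 8.2
ee_pos: [511.5, -148.0, 55.0]
ee_rot: [179.9, -0.2, -172.8]
force: [1.2, 0.3, 0.7]
gripper_width: 54.6
gripper_force: 0.0
```

Request:
{"api": "send_rows", "payload": {
  "grip": [-1,-1,-1,-1,-1,-1,-1,-1],
  "xyz": [
    [0,0,0],
    [0,0,0],
    [0,0,0],
    [0,0,0],
    [0,0,0],
    [0,0,0],
    [0,0,0],
    [0,0,0]
  ],
  "yaw": [0,0,0,0,0,0,0,0],
  "grip_force": 30
}}

```text
time_s: 8.87
ee_pos: [513.4, -150.3, 57.4]
ee_rot: [-179.8, 0.0, -172.7]
force: [0.2, -6.8, 0.1]
gripper_width: 9.7
gripper_force: 30.0
```

Request:
{"api": "send_rows", "payload": {
  "grip": [-1,-1,-1,-1,-1,-1,-1,-1],
  "xyz": [
    [0,0,0],
    [0,0,0],
    [0,0,0],
    [0,0,0],
    [0,0,0],
    [0,0,0],
    [0,0,0],
    [0,0,0]
  ],
  "yaw": [-5,-10,-15,-20,-25,-30,-35,-38]
}}

```text
time_s: 9.53
ee_pos: [513.2, -151.5, 57.4]
ee_rot: [-179.7, 0.2, 149.2]
force: [-2.8, -10.7, -0.1]
gripper_width: 9.8
gripper_force: 30.0
```

Request:
{"api": "send_rows", "payload": {
  "grip": [-1,-1,-1,-1,-1,-1,-1,-1],
  "xyz": [
    [0,0,0],
    [0,0,0],
    [0,0,0],
    [0,0,0],
    [0,0,0],
    [0,0,0],
    [0,0,0],
    [0,0,0]
  ],
  "yaw": [-5,-10,-15,-20,-25,-29,-32,-32]
}}

```text
time_s: 10.2
ee_pos: [512.7, -152.1, 57.4]
ee_rot: [-179.8, 0.4, 117.6]
force: [-2.4, -11.7, 0.8]
gripper_width: 13.2
gripper_force: 34.4
```

```bash
python3 -c "
from workcell import env
s=env.state();print(s['ee_rot'],s['torque'],s['force'],s['qpos'][5])"
```

```text
[-179.78268282    0.38779957  117.57371605] [-2.02094514  0.35946149  1.34214523] [ -2.39769133 -11.71601971   0.76696303] -44.696185690714735
```

Torque rose to 1.3 N·m and the pads skewed slightly on the key, so the stop has been reached. I'll back off a few degrees, release, lift and check.

Request:
{"api": "send_rows", "payload": {
  "grip": [-1,-1,0.2,0.2,0.2,0.2,0.2,0.2],
  "xyz": [
    [0,0,0],
    [0,0,0],
    [0,0,0],
    [0,0,0],
    [0,0,0],
    [0,0,0],
    [0,0,0],
    [0,0,0.02]
  ],
  "yaw": [3,4,4,4,4,4,4,4]
}}

```text
time_s: 10.87
ee_pos: [510.3, -147.3, 74.1]
ee_rot: [-179.7, -0.3, 121.2]
force: [-0.9, -0.0, -0.2]
gripper_width: 48.6
gripper_force: 0.0
```

Request:
{"api": "send_rows", "payload": {
  "grip": [0.5,0.5,1,1,1,1,1,1],
  "xyz": [
    [0,0,0.025],
    [0,0,0.05],
    [0,0,0.075],
    [0,0,0.1],
    [0,0,0.11],
    [0,0,0.11],
    [0,0,0.11],
    [0,0,0.11]
  ],
  "yaw": [0,0,0,0,0,0,0,0]
}}

```text
time_s: 11.53
ee_pos: [511.9, -148.0, 185.2]
ee_rot: [-179.9, -0.1, 121.2]
force: [0.5, 0.2, 0.4]
gripper_width: 90.9
gripper_force: 0.0
```

```bash
python3 - <<'E'
from h import *
from workcell import env,eyes
f=eyes.grab_frame("wrist"); np.savez("pics/w3.npz",**f)
s=env.state(); print(s["time_s"],s["ee_pos"],s["ee_rot"],s["force"])
print(redkey(f,(250,120,380,250)))
cv2.imwrite("pics/w3.png",cv2.resize(f["frame"][120:250,245:375,::-1],(520,520),interpolation=cv2.INTER_CUBIC))
E
```

```text
11.5833 [ 511.85560072 -147.98559381  185.05416078] [-1.79863416e+02 -1.62591685e-01  1.21228040e+02] [ 0.1715737  -0.23746063  0.30178902]
(578, (np.float64(309.88235294117646), np.float64(194.9878892733564)), (509.20013427734375, -148.3196563720703), (9.090728759765625, 52.57588577270508), np.float64(125.9077055597975))
```

View pics/w3.png

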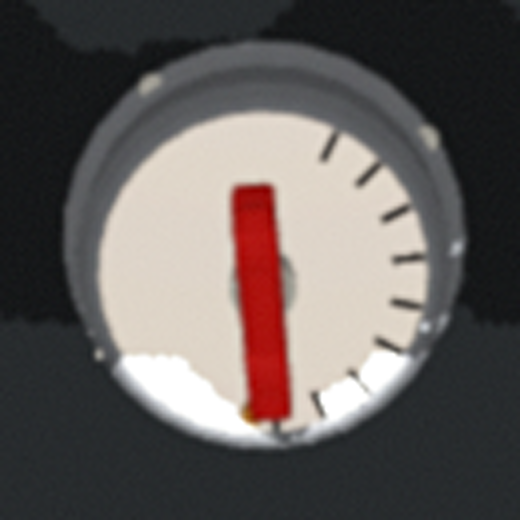

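The crop shows the key upright at (262,300), with its end beside the brass pin at (247,412). The heading is -54°, a total turn of about 133°. With the starting angle read off the dial (about 0.25–0.3 rad), that puts it at the stop, which agrees with the torque rise. The fingers are clear.

```bash
python3 -c "
from workcell import env
print(env.job_done())"
```

```text
the job is handed in; nothing more can be done
None
```

The red timer's key was wound clockwise to its stop in two roughly equal holds, with a full release in between, and then let go; the arm never went near the yellow timer or the shoe last, and the job is handed in (no verdict was returned).

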